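# Clamp the magnifier lens in its recipe-card stand

### The job

Put the loose round magnifying lens back in the recipe-card stand: lay it flat on the two rails between the clamp and the two posts, let it go, then slide the clamp up by its tab until the sprung nose presses the lens with about 5 newtons against both posts, so that all three points bear and it cannot rock or shift. The posts have been moved along the rails, so find the place by feel, go gently because it is glass (never push the nose in hard), do not turn it over, and leave the other things on the counter where they are.

Things in the scene. Friction and masses are not known exactly. Their poses are not given: they have to be found in the camera images.
- lens: Magnifying lens: flat disc, glass in a plain steel rim, 60 mm outside diameter, 12 mm thick, about 120 g, at first lying flat on a cork coaster with its underside 15 mm above the counter and its rim overhanging all round. Origin at the centre of its underside, z up.
- stand: Recipe-card stand, fixed: dark wooden base plate 200 x 110 x 10 mm (its x -135 to +65, y -55 to +55 mm) with two aluminium rails along its x, each 6 mm wide, centred at y = -17 and +17 mm, tops 26 mm above the counter; the lens lies on them. Origin on the counter, midway between the rails; x runs from the clamp to the posts, away from the robot; z up.
- rail_mid (a point): 26 mm over the stand's origin, level with the rail tops. Beyond it a fixed aluminium cross bar bears two slippery nylon posts, 8 mm thick, tops 40 mm up, axes at y = -29.4 and +29.4 mm. It was shifted along the rails: post axes anywhere from stand x = 10 to 24 mm, not reported. A lens on both posts has its centre at y = 0, 17 mm short (-x) of them. A 30 mm high rib lies 21 mm beyond them.
- clamp (a joint): Clamp slide along the rails, m: 0 fully back to 0.070, growing towards the posts. It has a steady friction of about 9 N and stays where left. An aluminium block 32 x 46 mm (x, y), top 40 mm above the counter, with an upright tab on top and a nose on its +x side.
- clamp_tab (a point): Top centre of the clamp's black tab: 12 mm thick across the rails (y, to be pinched), 16 mm long (x), standing from 40 to 69 mm above the counter (this point at 69 mm). Axes as the stand's.
- clamp_nose (a point): Tip of the clamp's white nylon nose when not pushed in: 35 mm ahead (+x) of the tab's centre, 32 mm above the counter, 14 mm wide. The nose is sprung: it yields 1 mm per 3 N and bottoms at 4 mm. On the lens 3 to 7 N is right, over 10 N too much.
- spice_jar: Glass spice jar, 44 mm diameter, 100 mm tall; origin at the centre of its underside. Leave alone.
- bowl: Terracotta-coloured bowl, 150 mm diameter, 60 mm tall; origin at the centre of its underside. Leave alone.
- brush_holder: Stainless steel cup holding two pastry brushes, 84 mm diameter, cup 130 mm tall, brushes up to 220 mm; origin at the centre of its underside. Leave alone.
- pepper_mill: Dark wooden pepper mill, 52 mm diameter, 150 mm tall; origin at the centre of its underside. Leave alone.
- salt_dish: Small white salt dish, 56 mm diameter, 32 mm tall; origin at the centre of its underside. Leave alone.
- coaster: Small round cork coaster under the lens, fixed to the counter: 44 mm diameter, 15 mm tall; origin at the centre of its underside.
Mind the look-alikes: they are no part of the job. What is meant by the lens is not pink, and is the smaller of those in its own colour.

How it is judged:
By the outcome, as a careful person would: the job done as asked, in the order asked, and still so for the second after the job is handed in, with the robot touching nothing.
It also fails if it takes over 70 s, if anything falls off the work surface, if the arm or the gripper's body presses on something with over 40 N, if the wrist force passes 120 N, or if a joint passes its speed limit or range.

### The arm

A 6-joint arm with a two-finger parallel gripper is mounted at the origin on the work surface. World frame = base frame: x ahead of the robot, y to its left, z up, the work surface at z = 0. Lengths are in m, angles in rad, forces in N, time in s.
With the tool pointing down it reaches from about 0.35 to 0.775 m from the base axis. Payload 7.3 kg.
Tool frame: the origin (TCP) lies at the centre of the arm's flange, where the gripper is bolted on; the fingertips stand 178 mm ahead of it and the grasp point (between the pads) lies 159 mm ahead of it (tip_extent is the distance from the TCP to the fingertips, in m); z points along the fingers, y is the line along which they close (so a half turn about z gives the same grasp; the last joint's range is limited). The gripper opens to 92 mm and grips with 3 to 60 N. Pads are 19 mm wide; open, the fingers measure 130 mm over their backs; the gripper's body (75 mm by 190 mm) begins 47 mm behind the grasp point.
Start: joints at [-1.256, 0.342, 1.524, -0, 1.275, -0.146], TCP at [0.233, -0.47, 0.405] pointing down, gripper open.
Joint ranges: [-2.53, 2.53], [-0.77, 2.02], [0.04, 2.7], [-1, 4.14], [0.28, 2.66], [-3.11, 3.11]. Speed limits (rad/s): [2.57, 2.57, 3.14, 3.14, 3.14, 3.14].

### API

Orientations are given as [roll, pitch, yaw] about the fixed x, y, z axes, in that order (R = Rz(yaw) Ry(pitch) Rx(roll)).
In Python, from cell import * gives the robot as it stands.
- The arm moves only by the tool arm_command, never from a script. Its arguments are lists of equal length, an entry for each row: "xyz": the shift along the world's x, y, z in mm, a list of three; "spin": the turn about the world's z in degrees. In form: {"xyz": [[tx, ty, tz], ...], "spin": [spin, ...]}. A call has 1 to 20 rows; each row shifts and turns the commanded pose from where the row before left it; what a row does not reach is not made up. A row lasts 1/10 s, in which the tool goes at most 50 mm and 8.59 degrees, less where a joint would pass 70% of its speed; a pose out of reach is approached as far as the arm can. A call with a gripper value outside its range is refused whole. "jaw" is the opening, from -1 (shut) to 1 (fully open), set as the call begins (left out, the last holds). The fingers move at their own pace and stop on an object; "squeeze" is the grip in N (left out, the last holds). Time passes only in rows, so rows that do not move let the fingers close. It gives the time, the measured TCP pose, the force, the opening and the grip force at its end, in the units of the state.
- observe(): the state, without advancing time (a new reading comes with each control period).
- read_camera(name): name is "scene" or "top" or "wrist"; returns a dict with "img" (384x512x3 uint8, red, green, blue), "depth" (384x512 float32, m along the optical axis (not along the pixel's ray), 0 where there is no reading), "fx", "fy", "cx", "cy" (pixels), "dist_coeffs" ([k1, k2, p1, p2, k3] as OpenCV has them; the pictures are not rectified), "world_from_camera" (4x4, takes a point from camera to world coordinates). Camera axes: x right, y up, looking along -z (the intrinsics and any distortion apply to the point x, -y, -z); pixel columns grow to the right and rows downward; lengths in m; the calibration is good to about 2 mm. A picture is of the moment at which its call begins.
- hand_in(): hands the job in; it is judged then, once.
The state is a dict: "time": time; "qpos": joint angles; "qvel": joint speeds; "joint_efforts": joint torques, N m; "tool_pos": TCP position; "tool_rot": TCP orientation; "contact_force": force on the tool from outside, world axes, zero at the start; "torque": the same for the moment, N m; "opening": finger opening in m; "grip_force": force on a finger pad.
Only numpy, scipy, OpenCV 4.12 (cv2) and the standard library are available. Lean on these libraries where they do the work, as an engineer would, in place of code of your own. Each camera call takes 0.05 s, during which the arm holds its last target. There are 200 camera calls.

## Working session

There is one attempt and no reset: what is moved stays moved. The work goes in short steps, Python scripts to look and compute and a tool call to move; the robot and the scene stay as the last step left them, time stands still between calls to the robot, and variables do not carry over. Pictures are saved under pics/ and viewed, at most 10 in all, crops included, and the job is handed in when it is done.

Besides the shell and the picture viewer there is one more tool, called after "Request:" as a command line: name --pt "numbers of a row" for each row, then --argument value for the rest. arm_command: Moves the arm, as the interface text tells. Its arguments: {"type":"object","properties":{"xyz":{"type":"array","items":{"type":"array","items":{"type":"number"}}},"spin":{"type":"array","items":{"type":"number"}},"jaw":{"type":"number"},"squeeze":{"type":"number"}},"required":["xyz","spin"]}

```bash
mkdir -p pics; cat > h.py <<'E'
from cell import *
import numpy as np, cv2
def save(c,n,crop=None,s=1):
    im=c["img"]
    if crop: x0,y0,x1,y1=crop; im=im[y0:y1,x0:x1]
    cv2.imwrite("pics/"+n,cv2.resize(im[:,:,::-1],None,fx=s,fy=s,interpolation=cv2.INTER_CUBIC))
def ray(c,uv):
    K=np.array([[c["fx"],0,c["cx"]],[0,c["fy"],c["cy"]],[0,0,1]])
    p=cv2.undistortPoints(np.array(uv,float).reshape(-1,1,2),K,np.array(c["dist_coeffs"],float)).reshape(-1,2)
    d=np.c_[p[:,0],-p[:,1],-np.ones(len(p))]
    T=np.array(c["world_from_camera"]); return T[:3,3],d@T[:3,:3].T
def plane(c,uv,z):
    o,d=ray(c,uv); return o+d*((z-o[2])/d[:,2])[:,None]
E
python3 - <<'E'
from h import *
import pickle
s=observe(); print({k:np.round(v,3) for k,v in s.items()})
d={}
for n in ["scene","top"]:
    c=read_camera(n); d[n]=c; save(c,n+"0.png",s=1.5); print(n,np.round(c["world_from_camera"],3),c["fx"],c["dist_coeffs"])
pickle.dump(d,open("c0.pkl","wb"))
E
```

```text
{'time': np.float64(0.0), 'qpos': array([-1.256,  0.343,  1.525,  0.   ,  1.275, -0.146]), 'qvel': array([ 0.   ,  0.001, -0.001,  0.001, -0.001, -0.001]), 'joint_efforts': array([ 2.0000e-03, -4.3124e+01, -2.4421e+01,  7.2000e-02,  5.6000e-02,
       -0.0000e+00]), 'tool_pos': array([ 0.233, -0.47 ,  0.404]), 'tool_rot': array([-3.14 , -0.   ,  0.461]), 'contact_force': array([-0.375, -0.137,  0.15 ]), 'torque': array([-0.032,  0.061, -0.006]), 'grip_force': np.float64(0.0), 'opening': np.float64(0.092)}
scene [[-0.602 -0.483  0.636  1.408]
 [ 0.798 -0.377  0.47   0.657]
 [ 0.012  0.791  0.612  0.903]
 [ 0.     0.     0.     1.   ]] 452.0262907347782 [-0.04522464  0.          0.          0.          0.        ]
top [[ 0.013  0.99  -0.142  0.428]
 [-1.     0.013 -0.003 -0.003]
 [-0.001  0.142  0.99   0.993]
 [ 0.     0.     0.     1.   ]] 370.65635090347394 [0.00884657 0.         0.         0.         0.        ]
```

View pics/top0.png

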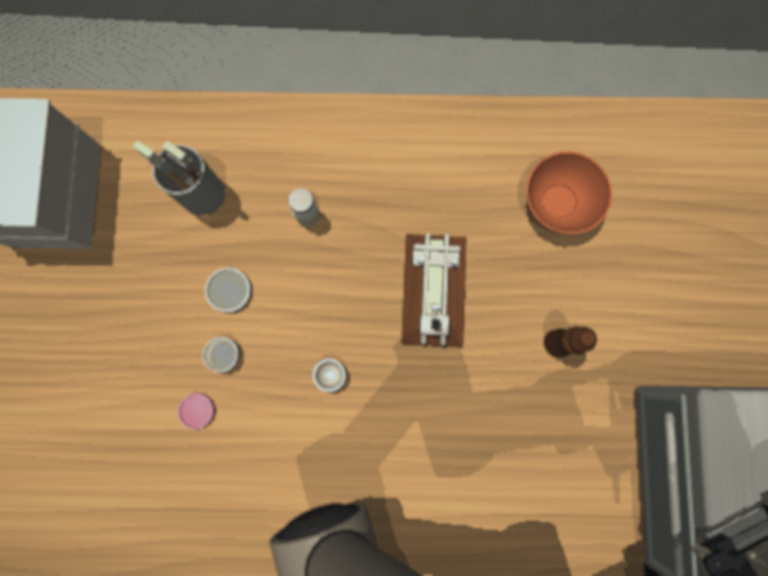

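View pics/scene0.png

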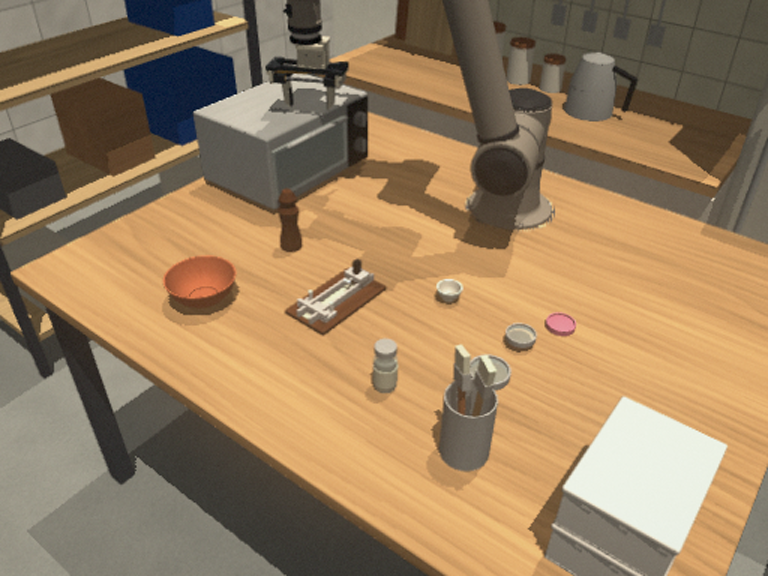

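Round look-alikes in the top view (768x576 pixels): a large grey disc at (228,290), a smaller grey disc at (221,355), a pink disc at (197,411) and the white salt dish at (330,375). The lens should be the grey one at (221,355), because it isn't pink and is the smaller of the two greys. Next I'll measure it and check it in an enlarged crop.

```bash
python3 - <<'E'
from h import *
import pickle
d=pickle.load(open("c0.pkl","rb")); c=d["top"]; im=c["img"]; hsv=cv2.cvtColor(im,cv2.COLOR_RGB2HSV)
a=cv2.resize(im[175:295,110:240],None,fx=3,fy=3,interpolation=cv2.INTER_CUBIC)
b=cv2.resize(im[150:240,262:318],None,fx=4,fy=4,interpolation=cv2.INTER_CUBIC)
o=np.zeros((360,390+224,3),np.uint8); o[:,:390]=a; o[:,390:]=b
cv2.imwrite("pics/crop1.png",o[:,:,::-1])
# grey discs: low saturation
m=(hsv[:,:,1]<90).astype(np.uint8)
n,l,st,ce=cv2.connectedComponentsWithStats(m)
for i in range(1,n):
    if st[i,4]>80 and 110<ce[i][0]<420 and 100<ce[i][1]<290:
        cn=max(cv2.findContours((l==i).astype(np.uint8),0,2)[0],key=cv2.contourArea)
        (x,y),r=cv2.minEnclosingCircle(cn)
        w=plane(c,[[x,y],[x+r,y],[x-r,y]],.027)
        print(np.round(ce[i],1),st[i],"circ",round(x,1),round(y,1),round(r,1),np.round(w[0],4),"dia",round(abs(w[1]-w[2])[1]*1000,1))
# dark wood base
m=((hsv[:,:,2]<120)&(hsv[:,:,1]>110)).astype(np.uint8); m[:, :255]=0;m[:,325:]=0;m[:145]=0;m[240:]=0
m=cv2.morphologyEx(m,cv2.MORPH_CLOSE,np.ones((25,25)))
cn=max(cv2.findContours(m,0,2)[0],key=cv2.contourArea)
p=plane(c,cn.reshape(-1,2),.010)
R=cv2.minAreaRect((p[:,:2]*1000).astype(np.float32)); print("base",R)
E
```

```text
[123.  117.7] [  89   94   61   50 1634] circ 118.0 116.0 35.8 [0.7734 0.3669 0.027 ] dia 193.8
[202.1 137.4] [192 125  21  26 390] circ 202.0 137.9 13.5 [0.7152 0.1373 0.027 ] dia 72.7
[289.8 189.4] [ 274  155   33   76 1500] circ 290.0 192.5 38.0 [ 0.5699 -0.0994  0.027 ] dia 199.9
[151.5 193. ] [136 178  32  31 781] circ 151.4 193.2 15.9 [0.5631 0.2654 0.027 ] dia 83.6
[147.  236.1] [135 224  25  25 499] circ 147.0 236.2 12.7 [0.4505 0.2708 0.027 ] dia 65.6
[219.1 249.8] [208 238  24  24 439] circ 219.3 249.7 11.9 [0.4186 0.0828 0.027 ] dia 61.3
[130.9 273.1] [119 262  24  24 426] circ 130.3 273.7 12.4 [0.3551 0.3084 0.027 ] dia 63.3
base ((569.4521484375, -98.89578247070312), (106.5904769897461, 198.3048095703125), 88.03377532958984)
```

View pics/crop1.png

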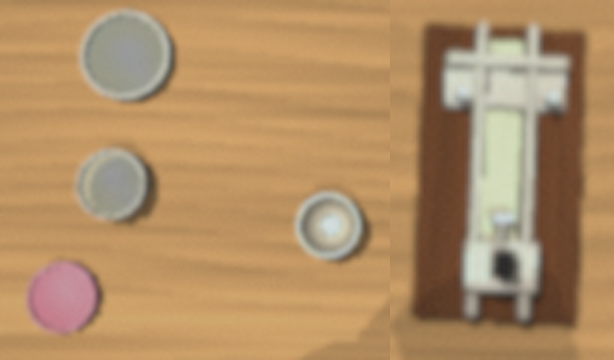

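The crop confirms it: the smaller grey disc, at crop (113,184), measures about 62 mm and is the lens. The larger grey is about 80 mm and the third disc is pink. The stand is on the right, with its tab at crop (505,265) and posts at (465,95) and (552,97). I'll pass over the stand first for a wrist view.

Request:
arm_command --pt "20 23 0" --pt "20 23 0" --pt "20 23 0" --pt "20 23 0" --pt "20 23 0" --pt "20 23 0" --pt "20 23 0" --pt "20 23 0" --pt "20 23 0" --pt "20 23 0" --pt "20 23 0" --pt "20 23 0" --pt "20 23 0" --pt "20 23 0" --pt "20 23 0" --pt "20 23 0" --pt "0 0 0" --pt "0 0 0" --spin '[-1.8, -1.8, -1.8, -1.8, -1.8, -1.8, -1.8, -1.8, -1.8, -1.8, -1.8, -1.8, -1.8, -1.8, -1.8, -1.8, 0, 0]'

```text
time: 1.9
tool_pos: [0.5535, -0.1019, 0.4041]
tool_rot: [3.141, 0.001, -0.04]
contact_force: [-0.3, 0.3, -0.5]
opening: 0.0919
grip_force: 0.0
```

```bash
python3 - <<'E'
from h import *
import pickle
c=read_camera("wrist"); pickle.dump(c,open("w1.pkl","wb")); save(c,"w1.png",s=1.5)
print(np.round(c["world_from_camera"],3),c["fx"]); s=observe(); print(s["tool_pos"],s["tool_rot"],s["contact_force"])
E
```

```text
[[-0.04   0.954  0.295  0.634]
 [-0.999 -0.039 -0.012 -0.105]
 [ 0.    -0.296  0.955  0.384]
 [ 0.     0.     0.     1.   ]] 308.22499313324323
[ 0.55315432 -0.10243452  0.40428061] [ 3.14139192e+00  1.31383869e-03 -4.10870526e-02] [-0.5331365   0.40029068  0.73101547]
```

View pics/w1.png

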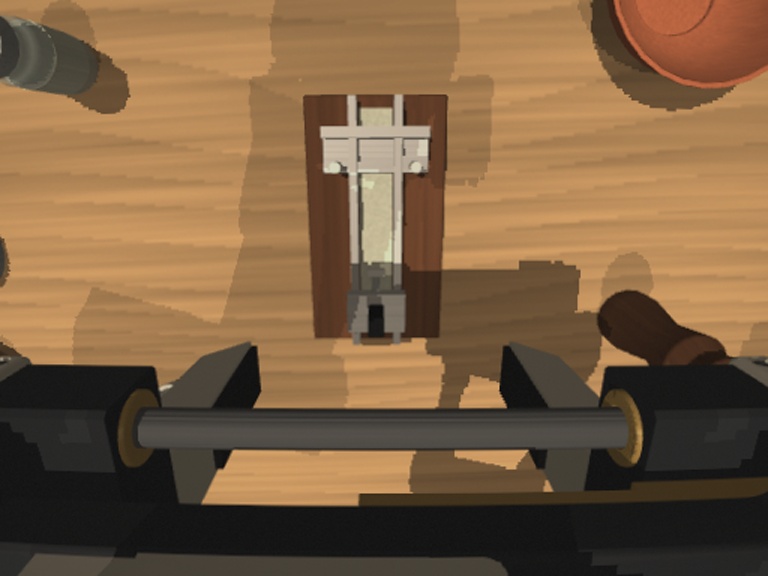

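This view shows the stand's base corners at about (304,95), (447,96), (438,338) and (315,338). The post tops are at (335,168) and (416,168), and the black tab is at about (376,320). I'll turn these into positions.

```bash
python3 - <<'E'
from h import *
import pickle
c=pickle.load(open("w1.pkl","rb")); im=c["img"]; hsv=cv2.cvtColor(im,cv2.COLOR_RGB2HSV)
q=plane(c,np.array([[304,95],[447,96],[438,338],[315,338]])/1.5,.01)[:,:2]*1000; print("corners",q.round(1))
# wood+rails by depth-derived height 
v,u=np.mgrid[55:235,190:310]; o,d=ray(c,np.c_[u.ravel(),v.ravel()]); dep=c["depth"][55:235,190:310].ravel()
T=np.array(c["world_from_camera"]); # optical-axis scaling: d has unit along axis
P=o+d*dep[:,None]; P=P*1000
def st(m,n): 
    p=P[m&(dep>0)]; print(n,len(p),p.min(0).round(1),p.max(0).round(1),np.median(p,0).round(1))
z=P[:,2]
b=(z>6)&(z<14); r=cv2.minAreaRect(P[(z>6)&(z<45)][:,:2].astype(np.float32)); print("base rect",r)
st(b,"base"); st(z>60,"tabtop")
st((z>37)&(z<43)&(P[:,0]>580),"posts")
for s in (1,-1): st((z>34)&(z<43)&(P[:,0]>580)&(s*(P[:,1]+100)>0),"post%d"%s)
st((z>36)&(z<43)&(P[:,0]<560),"block"); st((z>26.5)&(z<33)&(P[:,0]>600),"rib"); st((z>14)&(z<24)&(P[:,0]>590)&(abs(P[:,1]+102)>24),"plate")
print("hi z",np.percentile(z,[50,99,100]))
m=(z>24)&(z<28)&(P[:,0]<600)&(P[:,0]>545); 
for s in (1,-1):
    p=P[m&(s*(P[:,1]+100)>5)]; print("rail",len(p),np.polyfit(p[:,0],p[:,1],1), p.mean(0))
print("posts ray",plane(c,np.array([[335,168],[416,168]])/1.5,.04)*1000)
E
```

```text
corners [[ 674.2  -49.2]
 [ 669.1 -157.3]
 [ 471.4 -149.4]
 [ 475.8  -41.7]]
base rect ((573.795654296875, -98.62178039550781), (110.1043701171875, 197.9932861328125), 87.77774810791016)
base 9866 [ 473.  -156.4    6.3] [674.7 -41.4  13.7] [ 577.5 -100.3   10.1]
tabtop 173 [ 501.  -102.1   60.3] [516.6 -90.5  70.5] [510.4 -96.4  68.5]
posts 93 [ 614.9 -133.4   37.2] [624.7 -68.2  41.8] [ 620.  -125.8   40.1]
post1 49 [617.2 -75.6  35.1] [624.7 -68.2  41.5] [621.1 -71.8  40.1]
post-1 48 [ 614.9 -133.4   34.4] [ 622.3 -125.8   41.8] [ 619.  -129.1   40.1]
block 842 [ 492.6 -119.1   36.1] [543.7 -72.4  42.9] [512.  -96.6  39.7]
rib 783 [ 600.3 -141.3   26.5] [671.3 -62.3  31.9] [644.4 -99.8  29.6]
plate 547 [ 613.4 -140.    17.1] [642.1 -61.3  22.4] [630.2 -77.   19.9]
hi z [  9.79219259  67.42461419 383.92857866]
rail 225 [ -0.06500865 -44.48262104] [571.94122393 -81.66374989  25.99671547]
rail 231 [-3.70549124e-02 -9.39225350e+01] [ 573.51636524 -115.17413372   25.99443882]
posts ray [[ 620.40291052  -71.95575652   40.        ]
 [ 618.01839545 -130.46902853   40.        ]]
```

The stand's yaw is about -2.2°. The post midpoint is near (619.7, -100.8), which seats the lens at about (603, -99.8). The tab is at about (509, -96), and the rail-end plate is only 20 mm high. Next is the lens.

Request:
arm_command --pt "-7.3 26.6 -4" --pt "-7.3 26.6 -4" --pt "-7.3 26.6 -4" --pt "-7.3 26.6 -4" --pt "-7.3 26.6 -4" --pt "-7.3 26.6 -4" --pt "-7.3 26.6 -4" --pt "-7.3 26.6 -4" --pt "-7.3 26.6 -4" --pt "-7.3 26.6 -4" --pt "-7.3 26.6 -4" --pt "-7.3 26.6 -4" --pt "-7.3 26.6 -4" --pt "-7.3 26.6 -4" --pt "0 0 0" --pt "0 0 0" --spin '[0, 0, 0, 0, 0, 0, 0, 0, 0, 0, 0, 0, 0, 0, 0, 0]'

```text
time: 3.55
tool_pos: [0.4512, 0.2695, 0.3487]
tool_rot: [3.141, 0.0, -0.042]
contact_force: [0.9, -0.8, 0.7]
opening: 0.0921
grip_force: 0.0
```

```bash
python3 - <<'E'
from h import *
c=read_camera("wrist"); s=observe(); print(s["tool_pos"],s["tool_rot"]); save(c,"w2.png",s=1.5)
v,u=np.mgrid[0:384,0:512]; o,d=ray(c,np.c_[u.ravel(),v.ravel()]); dep=c["depth"].ravel()
P=(o+d*dep[:,None])*1000; z=P[:,2]
m=(z>20)&(z<34)&(abs(P[:,0]-450)<45)&(abs(P[:,1]-270)<45)
p=P[m]; print(len(p),np.median(p,0),cv2.minEnclosingCircle(p[:,:2].astype(np.float32)), (p.min(0)+p.max(0))/2)
E
```

```text
[0.45149134 0.26910648 0.34885198] [ 3.14099092e+00 -9.83143758e-05 -4.24451678e-02]
2668 [452.4185881  273.07774082  24.76159142] ((451.6687927246094, 273.1401062011719), 30.05825424194336) [451.5349211  273.09300894  24.69973065]
```

View pics/w2.png

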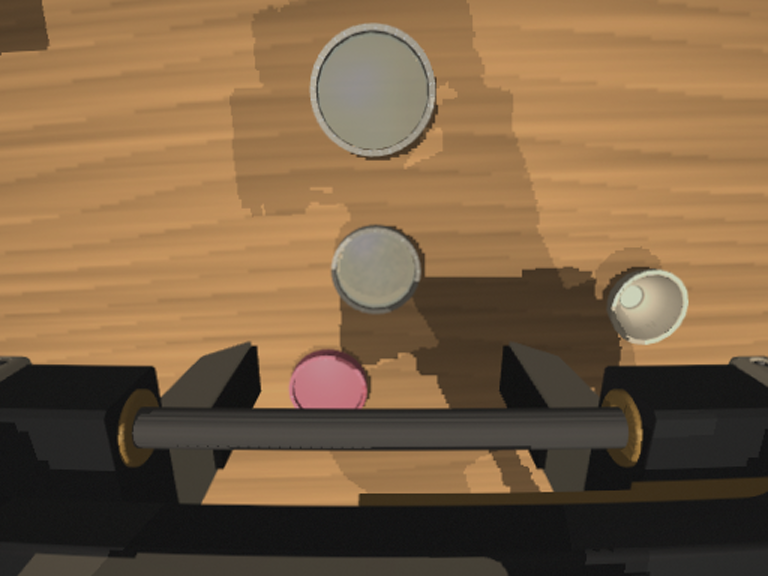

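The lens sits at pixel (376,268) between the jaws. Its centre is at (451.6, 273.1) mm, with a diameter of 60 mm. Descending around it.

Request:
arm_command --pt "0 1.9 -10" --pt "0 1.9 -20" --pt "0 0 -25" --pt "0 0 -25" --pt "0 0 -25" --pt "0 0 -25" --pt "0 0 -15" --pt "0 0 -10" --pt "0 0 -6.5" --pt "0 0 0" --pt "0 0 0" --spin '[0, 0, 0, 0, 0, 0, 0, 0, 0, 0, 0]'

```text
time: 4.7
tool_pos: [0.4516, 0.2739, 0.1877]
tool_rot: [-3.141, -0.001, -0.042]
contact_force: [0.2, -0.0, 0.3]
opening: 0.0917
grip_force: 0.0
```

Request:
arm_command --pt "0 0 0" --pt "0 0 0" --pt "0 0 0" --pt "0 0 0" --pt "0 0 0" --pt "0 0 0" --pt "0 0 0" --pt "0 0 0" --spin '[0, 0, 0, 0, 0, 0, 0, 0]' --jaw 0.2 --squeeze 10

```text
time: 5.5
tool_pos: [0.4513, 0.274, 0.1874]
tool_rot: [3.142, -0.0, -0.042]
contact_force: [-1.0, -0.8, 3.7]
opening: 0.0598
grip_force: 10.0
```

Request:
arm_command --pt "0 0 3" --pt "0 0 7" --pt "0 0 15" --pt "0 0 20" --pt "0 0 20" --pt "0 0 10" --pt "0 0 0" --spin '[0, 0, 0, 0, 0, 0, 0]' --squeeze 12

```text
time: 6.2
tool_pos: [0.4516, 0.2741, 0.2637]
tool_rot: [-3.14, -0.003, -0.042]
contact_force: [-0.2, -0.2, -0.3]
opening: 0.0599
grip_force: 12.0
```

Request:
arm_command --pt "4 -10 0" --pt "8 -20 0" --pt "8 -20 0" --pt "8 -20 0" --pt "8 -20 0" --pt "8 -20 0" --pt "8 -20 0" --pt "8 -20 0" --pt "8 -20 0" --pt "8 -20 0" --pt "8 -20 0" --pt "8 -20 0" --pt "8 -20 0" --pt "8 -20 0" --pt "8 -20 0" --pt "8 -20 0" --pt "8 -20 0" --pt "8 -20 0" --pt "5 -20 0" --pt "0 0 0" --spin '[0.2, 0, 0, 0, 0, 0, 0, 0, 0, 0, 0, 0, 0, 0, 0, 0, 0, 0, 0, 0]'

```text
time: 8.2
tool_pos: [0.5962, -0.099, 0.2607]
tool_rot: [3.141, 0.002, -0.041]
contact_force: [-0.1, 0.5, -1.0]
opening: 0.0596
grip_force: 12.0
```

```bash
python3 - <<'E'
from h import *
s=observe(); print(s["tool_pos"],s["tool_rot"],s["opening"],s["grip_force"],s["contact_force"])
c=read_camera("wrist"); save(c,"w3.png",s=1.5)
E
```

```text
[ 0.59621908 -0.0990241   0.26067154] [ 3.14111175e+00  1.61817849e-03 -4.10387199e-02] 0.0596272853416224 11.999592036008835 [-0.05981951  0.47568556 -1.04216519]
```

View pics/w3.png

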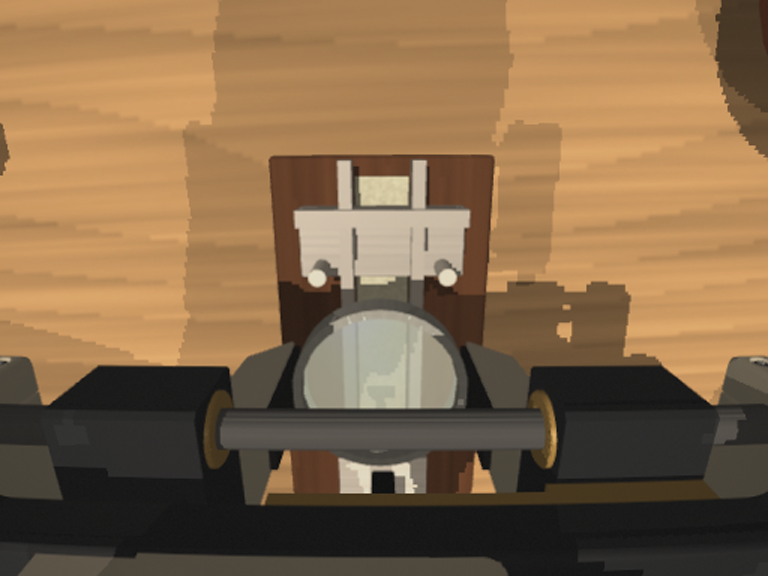

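The lens is held level, centred near (380,385), and the posts are ahead at (317,278) and (448,278). Lowering gently onto the rails.

Request:
arm_command --pt "0 -0.3 -8" --pt "0 -0.3 -15" --pt "0 0 -15" --pt "0 0 -12" --pt "0 0 -5" --pt "0 0 -2" --pt "0 0 0" --spin '[0, 0, 0, 0, 0, 0, 0]'

```text
time: 8.95
tool_pos: [0.5963, -0.0965, 0.2052]
tool_rot: [3.142, -0.0, -0.038]
contact_force: [0.1, -0.5, -1.1]
opening: 0.0595
grip_force: 12.0
```

Request:
arm_command --pt "0 0 -1" --pt "0 0 -1" --pt "0 0 -1" --pt "0 0 -1" --pt "0 0 0" --spin '[0, 0, 0, 0, 0]'

```text
time: 9.45
tool_pos: [0.5962, -0.0967, 0.2012]
tool_rot: [3.142, 0.0, -0.038]
contact_force: [-0.5, -0.7, 0.2]
opening: 0.0596
grip_force: 12.0
```

Request:
arm_command --pt "0 -1.5 0" --pt "0 -1.3 0" --pt "0 0 0" --spin '[0, 0, 0]'

```text
time: 9.75
tool_pos: [0.5963, -0.0997, 0.2013]
tool_rot: [3.141, -0.0, -0.039]
contact_force: [-0.3, -0.1, -0.9]
opening: 0.0595
grip_force: 12.0
```

```bash
python3 - <<'E'
from h import *
c=read_camera("wrist"); s=observe(); print(s["tool_pos"],s["tool_rot"],s["contact_force"],c["world_from_camera"][:3,3])
v,u=np.mgrid[0:384,0:512]; o,d=ray(c,np.c_[u.ravel(),v.ravel()]); dep=c["depth"].ravel()
P=(o+d*dep[:,None])*1000; z=P[:,2]
for k in (1,-1):
    m=(z>38)&(z<43)&(abs(P[:,0]-620)<7)&(k*(P[:,1]+100)>20)&(k*(P[:,1]+100)<42)
    print("post",m.sum(),P[m].mean(0).round(1))
m=(z>38)&(z<46)&(abs(P[:,0]-597)<31)&(abs(P[:,1]+98)<31)
p=P[m];print("lens",m.sum(),np.median(p,0), p.min(0),p.max(0),cv2.minEnclosingCircle(p[:,:2].astype(np.float32)))
E
```

```text
[ 0.59627891 -0.09958139  0.20127161] [ 3.14145559e+00 -6.50622270e-05 -3.85309504e-02] [-0.33395249  0.24751335 -0.54731821] [ 0.67647069 -0.10233573  0.18123491]
post 303 [620.1 -73.3  40. ]
post 275 [ 618.6 -128.1   39.9]
lens 5429 [604.30971101 -98.33449578  39.50713592] [ 566.08553967 -128.98858994   38.00212764] [627.26551809 -67.00553543  45.98247782] ((602.2775268554688, -98.57161712646484), 37.15789794921875)
```

Request:
arm_command --pt "0 0 -0.8" --pt "0 0 -0.8" --pt "0 0 0" --spin '[0, 0, 0]'

```text
time: 10.1
tool_pos: [0.5962, -0.0994, 0.1994]
tool_rot: [3.142, 0.0, -0.038]
contact_force: [-0.0, -1.1, -1.0]
opening: 0.0598
grip_force: 12.0
```

Request:
arm_command --pt "0 0 -0.7" --pt "0 0 0" --spin '[0, 0]'

```text
time: 10.3
tool_pos: [0.5962, -0.0994, 0.1988]
tool_rot: [3.142, 0.0, -0.038]
contact_force: [0.1, -0.3, -1.8]
opening: 0.0595
grip_force: 12.0
```

Request:
arm_command --pt "0 0 -0.5" --pt "0 0 0" --spin '[0, 0]'

```text
time: 10.5
tool_pos: [0.5963, -0.0994, 0.1985]
tool_rot: [3.141, -0.0, -0.038]
contact_force: [0.6, 0.4, -1.3]
opening: 0.0597
grip_force: 12.0
```

Request:
arm_command --pt "0 0 -0.5" --pt "0 0 0" --spin '[0, 0]'

```text
time: 10.7
tool_pos: [0.5963, -0.0994, 0.1984]
tool_rot: [3.141, -0.0, -0.038]
contact_force: [-1.9, 0.3, 3.1]
opening: 0.0596
grip_force: 12.0
```

Request:
arm_command --pt "0 0 -0.4" --pt "0 0 0" --spin '[0, 0]'

```text
time: 10.9
tool_pos: [0.5963, -0.0994, 0.1984]
tool_rot: [3.141, -0.0, -0.038]
contact_force: [-2.9, 0.2, 7.2]
opening: 0.059
grip_force: 12.0
```

Contact came at 0.1984, where I expected it. I'll ease off, release and look.

Request:
arm_command --pt "0 0 0.7" --pt "0 0 0" --pt "0 0 0" --spin '[0, 0, 0]'

```text
time: 11.2
tool_pos: [0.5963, -0.0995, 0.1984]
tool_rot: [3.141, -0.0, -0.038]
contact_force: [-0.3, 0.9, 3.0]
opening: 0.0597
grip_force: 12.0
```

Request:
arm_command --pt "0 0 0" --pt "0 0 0" --pt "0 0 0" --pt "0 0 0" --pt "0 0 0" --spin '[0, 0, 0, 0, 0]' --jaw 0.65

```text
time: 11.7
tool_pos: [0.5963, -0.0994, 0.1981]
tool_rot: [3.142, 0.0, -0.038]
contact_force: [-0.7, -0.3, 0.1]
opening: 0.0756
grip_force: 0.0
```

Request:
arm_command --pt "0 0 5" --pt "0 0 10" --pt "0 0 20" --pt "0 0 25" --pt "0 0 25" --pt "0 0 15" --pt "0 0 0" --pt "0 0 0" --spin '[0, 0, 0, 0, 0, 0, 0, 0]'

```text
time: 12.5
tool_pos: [0.5961, -0.0994, 0.2985]
tool_rot: [3.141, -0.001, -0.038]
contact_force: [-0.6, 0.5, -0.8]
opening: 0.0758
grip_force: 0.0
```

```bash
cat > lens.py <<'E'
from h import *
import sys
c=read_camera("wrist"); s=observe(); print(s["tool_pos"],s["tool_rot"],s["contact_force"])
save(c,sys.argv[1],s=1.5)
v,u=np.mgrid[0:384,0:512]; o,d=ray(c,np.c_[u.ravel(),v.ravel()]); dep=c["depth"].ravel()
P=(o+d*dep[:,None])*1000; z=P[:,2]
for k in (1,-1):
    m=(z>38.8)&(z<42)&(abs(P[:,0]-620)<7)&(k*(P[:,1]+100)>20)&(k*(P[:,1]+100)<42)
    print("post",m.sum(),P[m].mean(0).round(1))
m=(z>35)&(z<39.2)&(abs(P[:,0]-600)<38)&(abs(P[:,1]+99.5)<33)&(dep>0)
p=P[m]
if len(p):
  A=np.c_[p[:,:2]-p[:,:2].mean(0),np.ones(len(p))]
  print("lens",m.sum(),p.min(0).round(1),p.max(0).round(1),cv2.minEnclosingCircle(p[:,:2].astype(np.float32)),"tilt",np.linalg.lstsq(A,p[:,2],rcond=None)[0].round(4))
m=(z>66)&(z<72)&(abs(P[:,1]+97)<12)&(P[:,0]<600)&(P[:,0]>480)
if m.any(): print("tab",m.sum(),P[m].min(0).round(1),P[m].max(0).round(1))
E
python3 lens.py w4.png
```

```text
[ 0.59594593 -0.09934737  0.29770552] [-3.14142197e+00  1.01393957e-03 -3.83786282e-02] [-0.60762121  0.7550679  -0.94971515]
post 69 [621.2 -71.7  39.9]
post 72 [ 619.  -129.7   40.1]
lens 2788 [ 567.2 -130.5   35. ] [627.3 -68.   39.2] ((603.22216796875, -99.33687591552734), 36.663726806640625) tilt [1.40000e-03 1.00000e-04 3.65473e+01]
tab 239 [ 499.7 -102.3   66.3] [516.8 -91.1  70.2]
```

View pics/w4.png

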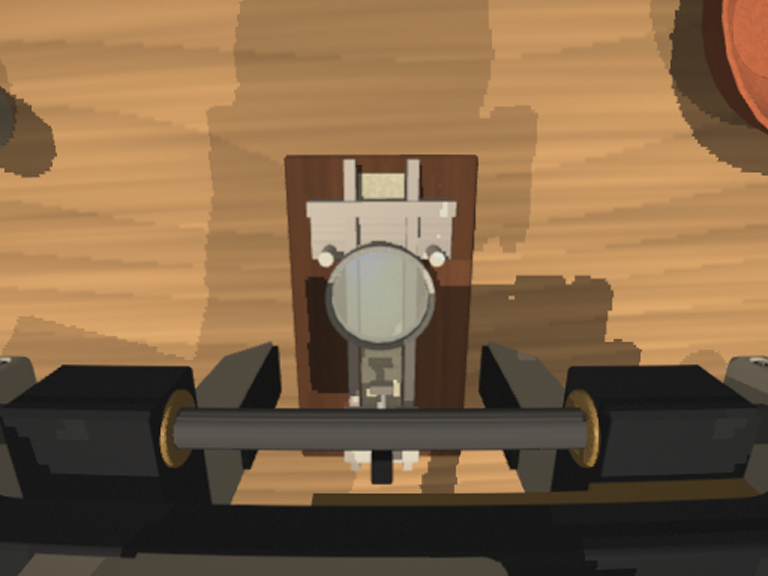

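The lens lies flat at (380,293), its back edge at x = 567, just short of the posts. The tab's centre is at about (508.3, -96.5). Moving to pinch it.

Request:
arm_command --pt "-8 0.3 0" --pt "-16 0.6 0" --pt "-20 0.7 0" --pt "-20 0.7 0" --pt "-16 0.6 0" --pt "-7.5 0.2 0" --pt "0 0 -10" --pt "0 0 -20" --pt "0 0 -20" --pt "0 0 -14" --pt "0 0 -7" --pt "0 0 -3" --pt "0 0 0" --pt "0 0 0" --spin '[0, 0, 0, 0, 0, 0, 0, 0, 0, 0, 0, 0, 0, 0]' --jaw 0.0

```text
time: 13.95
tool_pos: [0.5091, -0.0964, 0.2247]
tool_rot: [3.141, -0.001, -0.038]
contact_force: [-0.6, 0.1, 0.7]
opening: 0.0459
grip_force: 0.0
```

```bash
python3 -c "
from h import *
for i in range(3):
    read_camera('wrist'); s=observe(); print(s['tool_pos'],s['tool_rot'],s['contact_force'],s['opening'])"
```

```text
[ 0.50906742 -0.09642058  0.22481951] [ 3.14112510e+00 -1.26085805e-03 -3.83536310e-02] [ 0.10741375 -0.39222275  0.24988244] 0.0455923905517426
[ 0.50900501 -0.09639886  0.22485712] [ 3.14114792e+00 -1.27431188e-03 -3.83637162e-02] [-0.06381956 -0.59683068  0.81560546] 0.046187801941262326
[ 0.50896292 -0.09638661  0.22483587] [ 3.14114512e+00 -1.21297089e-03 -3.83773041e-02] [ 0.32454095 -0.68232556  0.293654  ] 0.0457295029770653
```

Request:
arm_command --pt "0 0 0" --pt "0 0 0" --pt "0 0 0" --pt "0 0 0" --pt "0 0 0" --pt "0 0 0" --pt "0 0 0" --pt "0 0 0" --spin '[0, 0, 0, 0, 0, 0, 0, 0]' --jaw -1 --squeeze 30

```text
time: 14.9
tool_pos: [0.5088, -0.0968, 0.2243]
tool_rot: [3.141, -0.0, -0.038]
contact_force: [-0.9, -5.3, 1.0]
opening: 0.0119
grip_force: 30.0
```

Request:
arm_command --pt "2 -0.08 0" --pt "2 -0.08 0" --pt "2 -0.08 0" --pt "2 -0.08 0" --pt "2 -0.08 0" --spin '[0, 0, 0, 0, 0]'

```text
time: 15.4
tool_pos: [0.5173, -0.0972, 0.2242]
tool_rot: [3.141, 0.005, -0.038]
contact_force: [-9.3, -6.7, 6.2]
opening: 0.0114
grip_force: 30.0
```

Request:
arm_command --pt "2 -0.4 0.2" --pt "2 -0.4 0.1" --pt "2 -0.08 0" --pt "2 -0.08 0" --pt "2 -0.08 0" --pt "1 -0.04 0" --pt "1 -0.04 0" --spin '[0, 0, 0, 0, 0, 0, 0]'

```text
time: 16.1
tool_pos: [0.5292, -0.0978, 0.2243]
tool_rot: [-3.141, 0.006, -0.038]
contact_force: [-9.3, -3.2, 5.6]
opening: 0.0121
grip_force: 30.0
```

Request:
arm_command --pt "0.6 -0.02 0" --pt "0.6 -0.02 0" --pt "0.6 -0.02 0" --pt "0.6 -0.02 0" --pt "0.6 -0.02 0" --spin '[0, 0, 0, 0, 0]'

```text
time: 16.6
tool_pos: [0.5322, -0.0979, 0.2242]
tool_rot: [-3.141, 0.006, -0.038]
contact_force: [-9.0, -3.9, 5.1]
opening: 0.0119
grip_force: 30.0
```

Request:
arm_command --pt "0.5 -0.02 0" --pt "0.5 -0.02 0" --pt "0.5 -0.02 0" --pt "0.5 -0.02 0" --spin '[0, 0, 0, 0]'

```text
time: 17.0
tool_pos: [0.5341, -0.098, 0.2242]
tool_rot: [-3.141, 0.006, -0.038]
contact_force: [-10.4, -3.1, 6.6]
opening: 0.0121
grip_force: 30.0
```

Request:
arm_command --pt "0.5 -0.02 0" --pt "0.5 -0.02 0" --pt "0.5 -0.02 0" --spin '[0, 0, 0]'

```text
time: 17.3
tool_pos: [0.5355, -0.098, 0.2243]
tool_rot: [-3.141, 0.006, -0.038]
contact_force: [-10.0, -4.1, 6.3]
opening: 0.012
grip_force: 30.0
```

Request:
arm_command --pt "0.5 -0.02 0" --pt "0.5 -0.02 0" --spin '[0, 0]'

```text
time: 17.5
tool_pos: [0.5365, -0.0981, 0.2242]
tool_rot: [-3.141, 0.006, -0.038]
contact_force: [-9.6, -4.1, 6.2]
opening: 0.0115
grip_force: 30.0
```

Request:
arm_command --pt "0.5 -0.02 0" --pt "0.5 -0.02 0" --spin '[0, 0]'

```text
time: 17.7
tool_pos: [0.5375, -0.0981, 0.2242]
tool_rot: [-3.141, 0.006, -0.038]
contact_force: [-9.3, -4.5, 6.9]
opening: 0.0114
grip_force: 30.0
```

Request:
arm_command --pt "0.4 -0.02 0" --pt "0.4 -0.02 0" --spin '[0, 0]'

```text
time: 17.9
tool_pos: [0.5384, -0.0981, 0.2242]
tool_rot: [-3.141, 0.006, -0.038]
contact_force: [-9.2, -3.6, 6.5]
opening: 0.0116
grip_force: 30.0
```

Request:
arm_command --pt "0.4 -0.02 0" --spin '[0]'

```text
time: 18.0
tool_pos: [0.5387, -0.0982, 0.2242]
tool_rot: [-3.141, 0.006, -0.038]
contact_force: [-9.7, -4.0, 7.4]
opening: 0.0115
grip_force: 30.0
```

Request:
arm_command --pt "0.4 -0.02 0" --spin '[0]'

```text
time: 18.1
tool_pos: [0.5391, -0.0982, 0.2242]
tool_rot: [-3.141, 0.006, -0.038]
contact_force: [-9.4, -2.8, 6.6]
opening: 0.0114
grip_force: 30.0
```

Request:
arm_command --pt "0.4 -0.02 0" --spin '[0]'

```text
time: 18.2
tool_pos: [0.5395, -0.0982, 0.2242]
tool_rot: [-3.141, 0.006, -0.038]
contact_force: [-10.0, -3.1, 5.2]
opening: 0.0115
grip_force: 30.0
```

Request:
arm_command --pt "0.3 -0.02 0" --spin '[0]'

```text
time: 18.3
tool_pos: [0.5398, -0.0982, 0.2242]
tool_rot: [-3.141, 0.006, -0.038]
contact_force: [-10.1, -3.9, 7.4]
opening: 0.0116
grip_force: 30.0
```

Request:
arm_command --pt "0.4 -0.02 0" --spin '[0]'

```text
time: 18.4
tool_pos: [0.5401, -0.0982, 0.2242]
tool_rot: [-3.141, 0.007, -0.038]
contact_force: [-10.5, -2.5, 6.9]
opening: 0.0118
grip_force: 30.0
```

Request:
arm_command --pt "0.4 -0.02 0" --spin '[0]'

```text
time: 18.5
tool_pos: [0.5406, -0.0982, 0.2243]
tool_rot: [-3.141, 0.006, -0.038]
contact_force: [-9.8, -2.6, 7.4]
opening: 0.0118
grip_force: 30.0
```

Request:
arm_command --pt "0.4 -0.02 0" --spin '[0]'

```text
time: 18.6
tool_pos: [0.5409, -0.0982, 0.2242]
tool_rot: [-3.141, 0.007, -0.038]
contact_force: [-10.2, -3.5, 5.7]
opening: 0.0117
grip_force: 30.0
```

Request:
arm_command --pt "0.4 -0.02 0" --spin '[0]'

```text
time: 18.7
tool_pos: [0.5413, -0.0983, 0.2242]
tool_rot: [-3.141, 0.007, -0.038]
contact_force: [-11.2, -2.8, 7.7]
opening: 0.0116
grip_force: 30.0
```

Request:
arm_command --pt "0.4 -0.02 0" --spin '[0]'

```text
time: 18.8
tool_pos: [0.5416, -0.0983, 0.2242]
tool_rot: [-3.141, 0.007, -0.038]
contact_force: [-12.3, -3.7, 7.0]
opening: 0.0119
grip_force: 30.0
```

```bash
python3 lens.py w5.png
```

```text
[ 0.54163572 -0.09828739  0.22422576] [-3.14087959  0.00712321 -0.03800177] [-10.44331832  -3.62248229   6.90354027]
post 219 [620.9 -71.8  39.9]
post 214 [ 619.  -129.4   39.9]
lens 7487 [ 562.3 -132.2   35. ] [633.  -67.3  39.2] ((600.9750366210938, -99.67108154296875), 38.66054153442383) tilt [ 5.70000e-03 -5.00000e-04  3.66224e+01]
tab 576 [ 537.6 -108.9   66. ] [553.  -85.7  71.9]
```

View pics/w5.png

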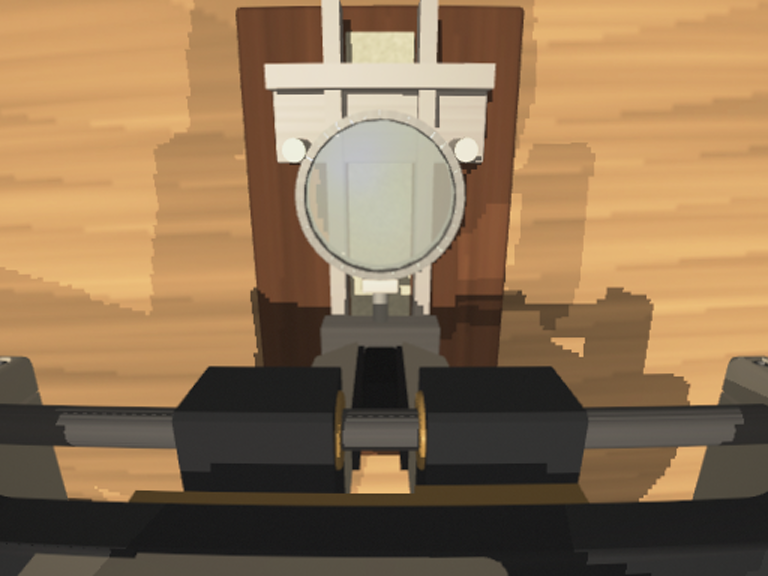

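The lens at (380,195) now touches both posts, at (293,150) and (466,150), and the nose is on its rim at (380,283). The push force has started to rise above the slide friction of about 9.5 N, so I'll continue in small steps to about 14.5 N.

Request:
arm_command --pt "0.4 -0.02 0" --spin '[0]'

```text
time: 18.95
tool_pos: [0.5419, -0.0983, 0.2242]
tool_rot: [-3.141, 0.007, -0.038]
contact_force: [-11.7, -3.3, 7.8]
opening: 0.0122
grip_force: 30.0
```

Request:
arm_command --pt "0.4 -0.02 0" --spin '[0]'

```text
time: 19.05
tool_pos: [0.5422, -0.0983, 0.2242]
tool_rot: [-3.141, 0.008, -0.038]
contact_force: [-13.1, -2.8, 8.4]
opening: 0.0116
grip_force: 30.0
```

Request:
arm_command --pt "0.4 -0.02 0" --spin '[0]'

```text
time: 19.15
tool_pos: [0.5425, -0.0984, 0.2242]
tool_rot: [-3.141, 0.008, -0.038]
contact_force: [-13.7, -2.6, 9.6]
opening: 0.012
grip_force: 30.0
```

```bash
python3 -c "
from h import *
for i in range(6):
    read_camera('wrist'); s=observe(); print(s['tool_pos'].round(5),s['tool_rot'][1].round(4),s['contact_force'].round(1))"
```

```text
[ 0.5425  -0.09833  0.22421] 0.0082 [-12.8  -3.1   8.2]
[ 0.5425  -0.09833  0.22422] 0.0082 [-12.7  -3.2   9. ]
[ 0.5425  -0.09833  0.22424] 0.008 [-12.6  -3.3   9.2]
[ 0.54251 -0.09833  0.22422] 0.0081 [-13.   -3.3   9.8]
[ 0.54249 -0.09833  0.22423] 0.008 [-13.   -3.    9.7]
[ 0.54249 -0.09834  0.22421] 0.0081 [-13.7  -3.3   8.2]
```

Request:
arm_command --pt "0.4 -0.02 0" --spin '[0]'

```text
time: 19.55
tool_pos: [0.5427, -0.0983, 0.2242]
tool_rot: [-3.141, 0.009, -0.038]
contact_force: [-13.7, -3.3, 9.7]
opening: 0.0116
grip_force: 30.0
```

```bash
python3 -c "
from h import *
for i in range(5):
    read_camera('wrist'); s=observe(); print(s['tool_pos'].round(5),s['tool_rot'][1].round(4),s['contact_force'].round(1))"
```

```text
[ 0.5428  -0.09835  0.22422] 0.0086 [-13.7  -3.2   9.8]
[ 0.54279 -0.09835  0.22421] 0.0085 [-14.   -2.9   8.8]
[ 0.54275 -0.09836  0.22422] 0.0085 [-13.   -3.6   9.3]
[ 0.54279 -0.09836  0.22423] 0.0084 [-13.3  -4.4   9. ]
[ 0.54279 -0.09834  0.22421] 0.0084 [-13.1  -3.7   9.2]
```

Request:
arm_command --pt "0.3 -0.01 0" --pt "0 0 0" --spin '[0, 0]'

```text
time: 20.0
tool_pos: [0.543, -0.0984, 0.2242]
tool_rot: [-3.141, 0.009, -0.038]
contact_force: [-13.9, -4.0, 9.4]
opening: 0.012
grip_force: 30.0
```

```bash
python3 -c "
from h import *
for i in range(5):
    read_camera('wrist'); s=observe(); print(s['tool_pos'].round(5),s['contact_force'].round(1))"
```

```text
[ 0.54299 -0.09835  0.22422] [-14.2  -3.4  10.2]
[ 0.54299 -0.09837  0.22423] [-14.   -4.2   9.5]
[ 0.54298 -0.09838  0.22424] [-14.2  -2.4  10.2]
[ 0.54299 -0.09835  0.22422] [-13.7  -3.7   9.4]
[ 0.543   -0.09836  0.22423] [-13.5  -3.4   9.7]
```

The push is steady at about 13.9 N against 9.2 N of slide friction, so the nose bears with about 4.7 N. I'll relax the stored push, then let go.

Request:
arm_command --pt "-0.5 -0.1 0.2" --pt "-0.5 -0.1 0.2" --pt "0 0 0" --spin '[0, 0, 0]'

```text
time: 20.55
tool_pos: [0.5426, -0.0984, 0.2243]
tool_rot: [-3.14, 0.007, -0.038]
contact_force: [-8.6, -1.7, 3.2]
opening: 0.0117
grip_force: 30.0
```

Request:
arm_command --pt "0 0 0" --pt "0 0 0" --pt "0 0 0" --pt "0 0 0" --pt "0 0 0" --spin '[0, 0, 0, 0, 0]' --jaw -0.1

```text
time: 21.05
tool_pos: [0.5446, -0.0986, 0.2249]
tool_rot: [3.142, -0.0, -0.038]
contact_force: [0.8, -0.8, 0.1]
opening: 0.0408
grip_force: 0.0
```

Request:
arm_command --pt "0 0 5" --pt "0 0 15" --pt "0 0 25" --pt "0 0 25" --pt "0 0 25" --pt "0 0 10" --pt "0 0 0" --pt "0 0 0" --pt "0 0 0" --spin '[0, 0, 0, 0, 0, 0, 0, 0, 0]'

```text
time: 21.95
tool_pos: [0.5442, -0.0986, 0.3285]
tool_rot: [-3.141, 0.003, -0.038]
contact_force: [-0.8, -0.1, -0.4]
opening: 0.0416
grip_force: 0.0
```

```bash
python3 lens.py w6.png
```

```text
[ 0.54421501 -0.09862407  0.32855373] [-3.14095344e+00  2.50176760e-03 -3.84345480e-02] [0.39014379 1.19121098 0.05280995]
post 77 [620.6 -72.2  39.9]
post 77 [ 618.9 -129.2   39.9]
lens 2904 [ 562.2 -132.1   35. ] [633.1 -68.7  39.2] ((600.5964965820312, -99.71296691894531), 38.414371490478516) tilt [ 4.20000e-03 -9.00000e-04  3.66765e+01]
tab 264 [ 532.9 -103.1   66.4] [549.  -91.7  70.6]
```

View pics/w6.png

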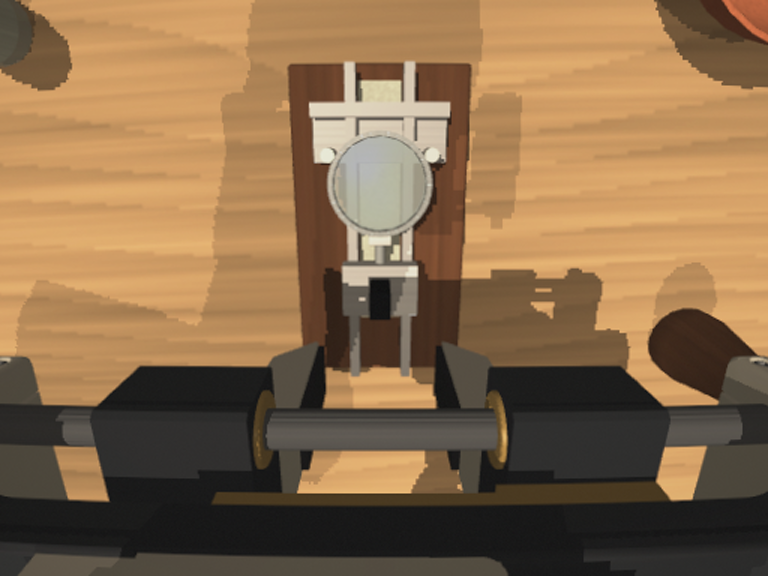

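The lens at (380,184) lies flat against both posts, at (327,155) and (433,155). The nose bears on its rim at (380,241), the clamp has stayed put and the gripper is clear. Handing in.

```bash
python3 -c "
from cell import *
print(hand_in())"
```

```text
the job is handed in; nothing more can be done
None
```

I laid the lens flat on the rails, let it go, and slid the clamp up until the nose pressed it against both posts with about 4.7 N (estimated from the push force). The last picture shows the clamp holding its place and the gripper clear, and I handed the job in at about 22 s.

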